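Settle cylinder head tappets in firing order

TASK

This three-cylinder engine head has one row of three bucket tappets still standing proud; settle them in firing order 1-3-2, counting cylinders from the end with the water outlet neck. With a fingertip press the first, then the third, then the middle one gently straight down, each all the way to the bottom of its bore before going to the next. Only press, never pull a tappet up, leave the loose parts and tools where they stand, and finish clear of everything.

Things in the scene. Friction and masses are not known exactly. Their poses are not given: they have to be found in the camera images.
- head: Fixed aluminium engine head, 290 x 150 x 90 mm, on the bench. Origin: centre of its underside; x along its length, z up. Round water outlet neck at the +x end (42 mm diameter, 46 mm out, axis 52 mm up). On the deck (90 mm up) two rows of tappets at x = +85, 0, -85 mm: the proud row at y = +34 mm, a settled row at y = -34 mm, tops 5 mm above the deck. Push on the head or tappets with under 40 N.
- tappet1 (a joint): How far tappet 1 (cylinder 1, next to the water outlet neck; looking along the head towards the neck, the proud row is on the left) is pressed, m: 0 to 0.0015 at the start, grows downwards, 0.014 is bottomed. Its bore grips it with about 3 N of friction, so it stays where it is left; at the bottom it meets a rigid stop. It could also be pulled up (negative values), which is wrong.
- tappet2 (a joint): The same for tappet 2, the middle one.
- tappet3 (a joint): The same for tappet 3, farthest from the water outlet neck.
- tappet1_top (a point): Centre of the flat top of tappet 1, a plain dark steel cup 29 mm in diameter, moving with it: 19 mm above the deck at joint value 0, 5 mm when bottomed.
- tappet2_top (a point): Centre of the flat top of tappet 2, a plain dark steel cup 29 mm in diameter, moving with it: 19 mm above the deck at joint value 0, 5 mm when bottomed.
- tappet3_top (a point): Centre of the flat top of tappet 3, a plain dark steel cup 29 mm in diameter, moving with it: 19 mm above the deck at joint value 0, 5 mm when bottomed.
- socket: Loose steel wrench socket standing on the deck between the rows, between cylinders 1 and 2: 25 mm diameter, 42 mm tall; origin under its centre. Leave it.
- guide_bush: Loose brass bush standing on the deck between the rows, between cylinders 2 and 3: 22 mm diameter, 30 mm tall; origin under its centre. Leave it.
- screwdriver: Loose screwdriver lying on the bench to the robot's right of the head, some 200 mm long; origin under its middle. Leave it.
- wrench: Loose open-ended wrench lying on the bench to the left of the head, some 180 mm long; origin under its middle. Leave it.
- oil_bottle: Blue oil bottle standing on the bench, right and beyond: 56 mm diameter, 130 mm tall; origin under its centre. Leave it.
- valve: Loose engine valve standing on its 34 mm head on the bench, left and beyond: 95 mm tall; origin under its centre. Leave it.
There are look-alikes about, which are no part of the job. What is shaped like the valve but green is not meant.

How it is judged:
By the outcome, as a careful person would: the job done as asked, in the order asked, and still so for the second after the job is handed in, with the robot touching nothing.
It also fails if it takes over 45 s, if anything falls off the work surface, if the arm or the gripper's body presses on something with over 40 N, if the wrist force passes 120 N, or if a joint passes its speed limit or range.

ROBOT

A 6-joint arm with a two-finger parallel gripper is mounted at the origin on the work surface. World frame = base frame: x ahead of the robot, y to its left, z up, the work surface at z = 0. Lengths are in mm, angles in rad, forces in N, time in s.
With the tool pointing down it reaches from about 275 to 825 mm from the base axis. Payload 4.9 kg.
Tool frame: the origin (TCP) lies on the centre line of the jaws, within the pads' length; the fingertips stand 11 mm ahead of it and the grasp point (between the pads) lies 8 mm behind it; z points along the fingers, y is the line along which they close (so a half turn about z gives the same grasp; the last joint's range is limited). The gripper opens to 85 mm and grips with 20 to 120 N. Pads are 22 mm wide; open, the fingers measure 114 mm over their backs; the gripper's body (76 mm by 85 mm) begins 54 mm behind the grasp point. The pads swing forward as they close: fully open they stand 13 mm farther back than shut.
Start: joints at [1.177, 0.326, -0.193, 1.052, 0, 1.437], TCP at [141.282, 531.562, 242.281] pointing down, gripper open.
Joint ranges: [-2.65, 2.65], [-0.97, 1.79], [-1.3, 1.35], [-1.93, 2.1], [-1.47, 1.37], [-3.14, 3.14]. Speed limits (rad/s): [2.57, 2.57, 3.14, 3.14, 3.14, 3.14].

INTERFACE

Orientations are given as a unit quaternion [x, y, z, w].
In Python, from station import r gives the robot as it stands.
- The arm moves only by the shell command python3 -m inch 'ROWS' [FORCE]. ROWS is JSON, a list of rows, each a list of 7 numbers: the shift along the tool's x, y, z in mm, then the turn, a rotation vector about the tool's x, y, z in rad, then the closure in counts, from 0 (fully open) to 255 (shut). In form: [[dx, dy, dz, rx, ry, rz, gripper], ...]. A call has 1 to 5 rows; each row shifts and turns the commanded pose from where the row before left it, along the tool's axes as they then stand; what a row does not reach is not made up. A row lasts 1/8 s, in which the tool goes at most 62.5 mm and 10.7 degrees, less where a joint would pass 70% of its speed; a pose out of reach is approached as far as the arm can. A call is refused whole if a number of a shift passes 62.5 or a number of a turn 0.188, either way. A call with a gripper value outside its range is refused whole. The fingers move at their own pace and stop on an object; FORCE is the grip in N (left out, the last holds). Time passes only in rows, so rows that do not move let the fingers close. It gives the time, the measured TCP pose, the force, the opening and the grip force at its end, in the units of the state.
- r.observe(): the state, without advancing time (a new reading comes with each control period).
- r.camera(name): name is "scene" or "top"; returns a dict with "color" (400x640x3 uint8, red, green, blue), "mtx" (3x3 intrinsics, pixels), "k1" (the pictures are not rectified: a ray, as slopes to the right and down, at radius r is drawn at 1 + k1 r^2 times it, then the intrinsics apply), "view" (4x4, takes a point from world to camera coordinates). Camera axes: x right, y up, looking along -z (the intrinsics and any distortion apply to the point x, -y, -z); pixel columns grow to the right and rows downward; lengths in mm; the calibration is good to about 2 mm. A picture is of the moment at which its call begins. There is no depth.
- r.close_job(): hands the job in; it is judged then, once.
Trained networks look in a picture, given as the dict that the camera call returned (one of the last four; its "shot" number tells which), for a name from the list of things; names that differ only in an ending like _2 or _b are one class to them, and where a whole thing is asked for, a point or a joint stands for the part that bears it (a point fixed in the world has none). Each returns a list of dicts, best first, with "confidence" (0 to 1); they miss things now and then, are a little off and sometimes report something else, mostly with a low value. They report only what shows in the picture. A call takes as long as a camera call. They do not tell look-alikes from the thing itself.
- r.find_in(picture, name): "at" ([x, y, z] in mm, in world coordinates, good to about 4 mm: the middle of the surface that is visible of it).
- r.mark_of(picture, name): "at" ([x, y, z] in mm, in world coordinates, good to about 4 mm: a listed point, or the origin of a listed thing).
The state is a dict: "clock": time; "q": joint angles; "joint_vel": joint speeds; "joint_torque": joint torques, N m; "position": TCP position; "tcp_rot": TCP orientation; "contact_force": force on the tool from outside, world axes, zero at the start; "wrist_torque": the same for the moment, N m; "opening": finger opening in mm; "grasp_force": force on a finger pad.
Only numpy, scipy, OpenCV 4.12 (cv2) and the standard library are available. Lean on these libraries where they do the work, as an engineer would, in place of code of your own. Each camera call takes 0.05 s, during which the arm holds its last target. There are 200 camera calls.

## Working session

There is one attempt and no reset: what is moved stays moved. The work goes in short steps, Python scripts to look and compute and a shell command to move; the robot and the scene stay as the last step left them, time stands still between calls to the robot, and variables do not carry over. Pictures are saved under pics/ and viewed, at most 10 in all, crops included, and the job is handed in when it is done.

```bash
mkdir -p pics; ls; cat > h.py <<'E'
import numpy as np,cv2
from station import r
def proj(p,c):
    q=(c["view"]@np.append(p,1))[:3]; s=np.array([q[0],-q[1]])/-q[2]; s=s*(1+c["k1"]*(s@s)); return (c["mtx"]@np.append(s,1))[:2]
def ray(uv,c):
    d=np.linalg.inv(c["mtx"])@np.array([*uv,1.]); s=d[:2]; t=s.copy()
    for _ in range(20): t=s/(1+c["k1"]*(t@t))
    V=c["view"];R=V[:3,:3]; return -R.T@V[:3,3], R.T@np.array([t[0],-t[1],-1])
def onz(uv,c,z):
    o,d=ray(uv,c); return o+d*(z-o[2])/d[2]
E
python3 - <<'E'
from h import *
o=r.observe(); print(o["clock"],o["position"],o["tcp_rot"],o["opening"])
for n in("scene","top"):
    c=r.camera(n); cv2.imwrite(f"pics/{n}.png",c["color"][:,:,::-1])
    for m in ["head","tappet1_top","tappet2_top","tappet3_top","socket","guide_bush","valve"]:
        for d in r.mark_of(c,m)[:3]: print(n,m,np.round(d["at"]),round(d["confidence"],2),np.round(proj(d["at"],c)))
E
```

```text
pics
0.0 [141.0644065  531.02576562 241.50514652] [ 1.29544934e-01  9.91573187e-01 -8.21903824e-04 -2.22558578e-04] 85.10595425440303
scene head [576. -11.   2.] 0.8 [307. 223.]
scene tappet1_top [526.  65. 108.] 0.45 [336. 179.]
scene tappet2_top [546. -14. 107.] 0.65 [305. 187.]
scene tappet2_top [574. -10.   3.] 0.42 [307. 222.]
scene tappet3_top [557. -99. 110.] 0.54 [269. 191.]
scene socket [562.  33.  91.] 0.61 [324. 195.]
scene socket [662. 331.   0.] 0.58 [447. 244.]
scene guide_bush [587. -55.  86.] 0.52 [288. 206.]
scene valve [744. 319.   3.] 0.72 [450. 272.]
scene valve [666. 333.  -2.] 0.69 [448. 246.]
scene valve [486. 390.   3.] 0.36 [453. 188.]
top head [576. -12.   0.] 0.63 [331. 206.]
top tappet1_top [522.  69. 109.] 0.4 [305. 218.]
top tappet2_top [540. -15. 111.] 0.63 [333. 211.]
top tappet3_top [559. -98. 107.] 0.44 [360. 205.]
top tappet3_top [667. 332.   2.] 0.4 [228. 179.]
top socket [570.  36.  90.] 0.37 [316. 203.]
top guide_bush [585. -51.  87.] 0.44 [344. 198.]
top valve [743. 320.  -1.] 0.5 [232. 158.]
top valve [655. 264.   1.] 0.42 [248. 183.]
top valve [670. 330.  -2.] 0.39 [228. 179.]
```

View pics/scene.png

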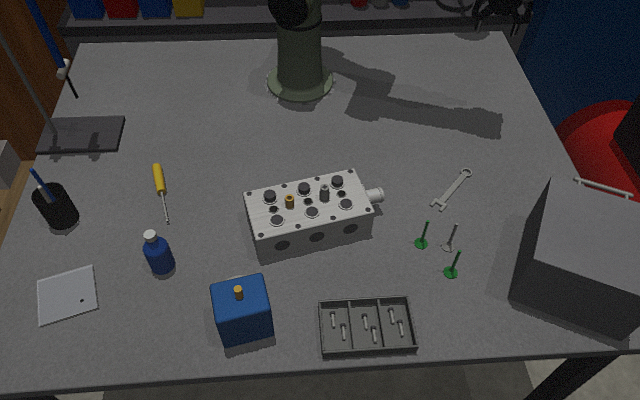

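View pics/top.png

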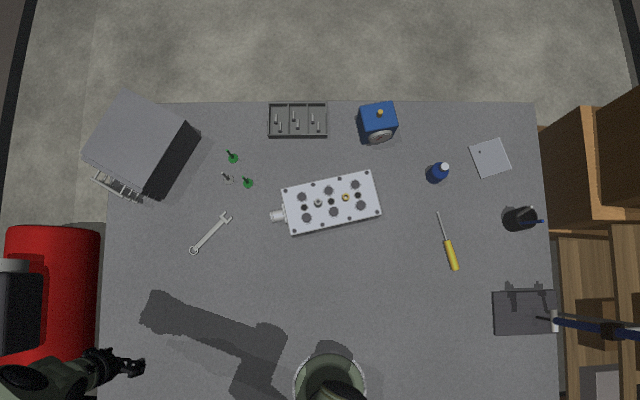

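The head lies at scene (307,215), top (331,205), with the neck at its +y end (top 278,216). The proud row is therefore the one nearest the robot. The socket and bush stand mid-deck. I'll zoom in to refine.

```bash
python3 - <<'E'
from h import *
from scipy.optimize import least_squares
P={n:[] for n in("tappet1_top","tappet2_top","tappet3_top","head")}
ims=[]
for k in range(4):
  for n in("scene","top"):
    c=r.camera(n)
    for m in P:
        d=[e for e in r.mark_of(c,m) if np.linalg.norm(np.array(e["at"][:2])-[560,-10])<150 and ((e["at"][2]>80) != (m=="head"))]
        if d: P[m].append(d[0]["at"])
    if k==3: ims.append(c)
L={"tappet1_top":(85,34,109),"tappet2_top":(0,34,109),"tappet3_top":(-85,34,109),"head":(0,0,0)}
for m in P: print(m,len(P[m]),np.round(np.mean(P[m],0),1),np.round(np.std(P[m],0),1))
W=lambda p,l:np.array([p[0]+np.cos(p[2])*l[0]-np.sin(p[2])*l[1],p[1]+np.sin(p[2])*l[0]+np.cos(p[2])*l[1],l[2]])
f=lambda p:np.concatenate([(np.mean(P[m],0)-W(p,L[m]))[:2] for m in P])
s=least_squares(f,[576,-12,1.77],x_scale=[1,1,.01]); p=s.x; print(p,s.fun)
out=[]
for c,(x0,y0,w,h) in zip(ims,((235,160,155,105),(262,160,130,88))):
    S=5; im=cv2.resize(c["color"][y0:y0+h,x0:x0+w,::-1],None,fx=S,fy=S,interpolation=cv2.INTER_CUBIC); im=cv2.convertScaleAbs(im,alpha=1.3,beta=10)
    pt=lambda l:tuple(int(v) for v in (proj(W(p,l),c)-[x0,y0]+.5)*S)
    for l in L.values():
        if l[2]: cv2.circle(im,pt(l),3,(0,0,255),-1)
    cv2.polylines(im,[np.array([pt((a,b,90)) for a,b in((145,75),(-145,75),(-145,-75),(145,-75))])],True,(0,255,0),1)
    for x in(85,0,-85): cv2.circle(im,pt((x,-34,95)),3,(255,0,255),-1)
    out.append(im)
for i,im in enumerate(out): cv2.imwrite(f"pics/z{i}.png",im)
E
```

```text
tappet1_top 7 [523.2  67.2 108.8] [1.8 1.1 1.1]
tappet2_top 8 [543.4 -16.1 111.6] [1.4 1.6 2. ]
tappet3_top 8 [560.  -98.1 108.5] [2.4 1.2 2.6]
head 8 [576.4 -11.2   1. ] [0.9 0.9 1.6]
[575.7109499   -9.11884241   1.78467448] [-1.20141996  0.47210049  0.96436425  0.26038586 -0.5019944   1.31117124
  0.7390501  -2.04365759]
```

View pics/z0.png

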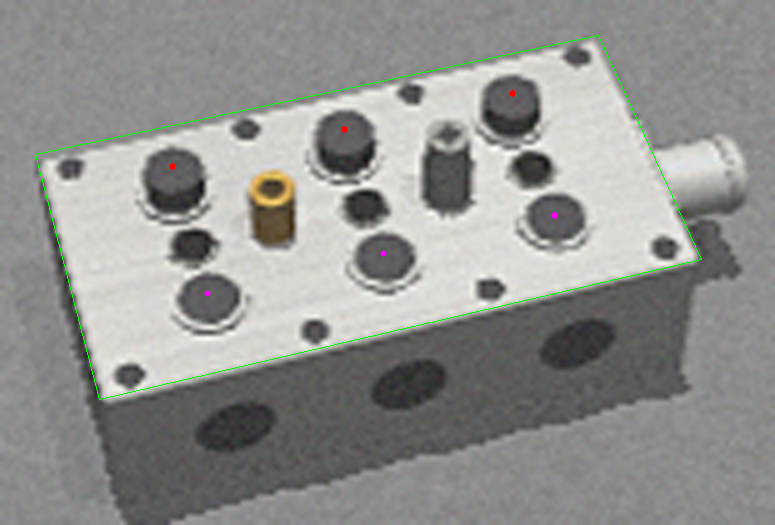

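View pics/z1.png

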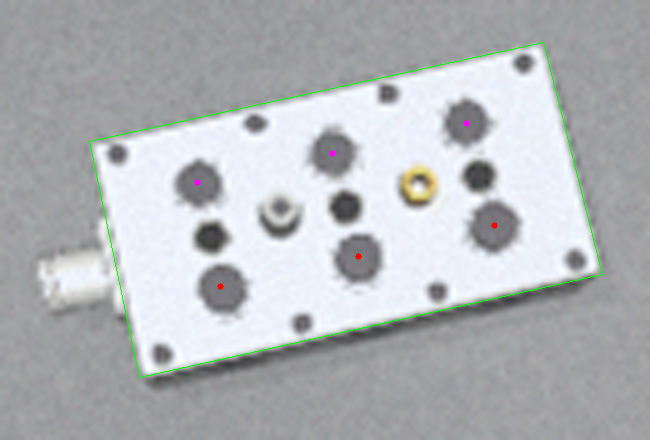

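The fit is good: the red dots sit on the proud tops in both views (top crop 220,286 / 358,256 / 494,225) and the green deck outline matches. Next I'll turn the tool to the head axes, shut the fingers and approach.

```bash
cat > where.py <<'E'
from h import *
from scipy.spatial.transform import Rotation as R
o=r.observe(); p=np.array(o["position"]); M=R.from_quat(o["tcp_rot"]).as_matrix()
c,s=np.cos(1.78467),np.sin(1.78467)
print(round(o["clock"],2),"pos",p.round(1),"open",round(o["opening"],1),"F",np.round(o["contact_force"],1),"q6",round(o["q"][5],2))
for i,x in((1,85),(2,0),(3,-85)):
    t=np.array([575.7+c*x-s*34,-9.1+s*x+c*34,p[2]]); print(i,"tool shift",(M.T@(t-p)).round(1))
print("yaw err",round(np.arctan2(M[1,1],M[0,1])-1.78467,3),"z axis",M[:,2].round(4),"tip z above 109:",round(p[2]-11-109,1))
E
python3 -m inch '[[0,0,0,0,0,-0.158,255],[0,0,0,0,0,-0.158,255],[0,0,0,0,0,-0.158,255],[-28,-54,0,0,0,0,255],[-28,-54,0,0,0,0,255]]' 20
python3 -m inch '[[-28,-54,0,0,0,0,255],[-28,-54,0,0,0,0,255],[-28,-54,0,0,0,0,255],[-28,-54,0,0,0,0,255],[-28,-54,0,0,0,0,255]]'
python3 -m inch '[[-28,-54,0,0,0,0,255],[0,0,0,0,0,0,255],[0,0,0,0,0,0,255]]'
python3 where.py
```

```text
clock: 3.42
position: [219.4, 437.2, 242.2]
tcp_rot: [-0.108, 0.994, -0.0, 0.0]
contact_force: [0.7, 0.5, -0.5]
opening: 0.4
grasp_force: 0.0
clock: 4.05
position: [414.3, 202.3, 242.6]
tcp_rot: [-0.107, 0.994, 0.0, 0.001]
contact_force: [1.4, 0.6, 0.3]
opening: 0.0
grasp_force: 0.0
clock: 4.42
position: [451.5, 157.1, 242.1]
tcp_rot: [-0.107, 0.994, 0.0, -0.0]
contact_force: [0.2, -0.4, 0.4]
opening: -0.0
grasp_force: 0.0
4.42 pos [451.5 157.1 242.1] open -0.0 F [ 0.2 -0.4  0.4] q6 -0.03
1 tool shift [-5.210e+01 -1.037e+02 -1.000e-01]
2 tool shift [-5.220e+01 -1.887e+02 -1.000e-01]
3 tool shift [-5.220e+01 -2.737e+02 -2.000e-01]
yaw err -0.0 z axis [-1.e-03  3.e-04 -1.e+00] tip z above 109: 122.1
```

```bash
python3 -m inch '[[-26,-52,0,0,0,0,255],[-26,-52,0,0,0,0,255],[0,0,45,0,0,0,255],[0,0,45,0,0,0,255],[0,0,10,0,0,0,255]]'
python3 -m inch '[[0,0,0,0,0,0,255]]' >/dev/null; python3 where.py
python3 - <<'E'
from h import *
out=[]
for n,(x0,y0,w,h) in(("scene",(265,110,130,110)),("top",(262,160,130,110))):
    c=r.camera(n); out.append(cv2.resize(c["color"][y0:y0+h,x0:x0+w,::-1],None,fx=3,fy=3,interpolation=cv2.INTER_CUBIC))
cv2.imwrite("pics/hov.png",cv2.convertScaleAbs(np.hstack(out),alpha=1.4,beta=10))
E
```

```text
clock: 5.05
position: [521.8, 68.1, 139.8]
tcp_rot: [-0.108, 0.994, 0.0, -0.003]
contact_force: [-0.7, -0.5, 0.1]
opening: -0.2
grasp_force: 0.0
5.17 pos [524.5  67.7 142.6] open -0.2 F [-0.1  0.9  0.2] q6 -0.23
1 tool shift [ 0.2 -0.9 -0. ]
2 tool shift [  0.4 -85.9  -0. ]
3 tool shift [   0.6 -170.9   -0. ]
yaw err 0.002 z axis [-7.e-04  1.e-04 -1.e+00] tip z above 109: 22.6
```

View pics/hov.png

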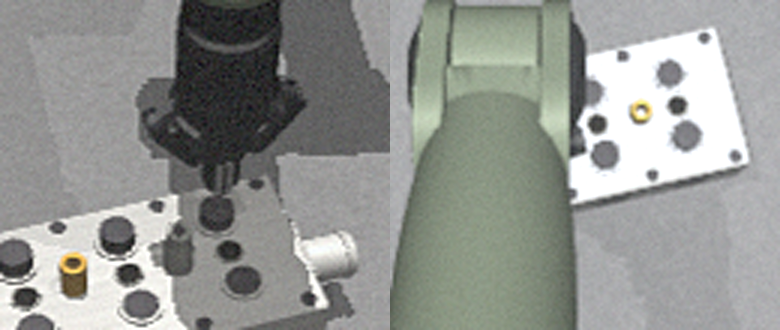

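The shut fingertips hang at (217,185) in the scene half of the crop, directly over tappet 1, and clear the socket. I'll press down slowly.

```bash
python3 -m inch '[[0,-1,18,0,0,0,255],[0,0,3,0,0,0,255],[0,0,3,0,0,0,255],[0,0,3,0,0,0,255],[0,0,0,0,0,0,255]]'
python3 -m inch '[[0,0,2,0,0,0,255],[0,0,2,0,0,0,255],[0,0,0,0,0,0,255]]'; python3 where.py
```

```text
clock: 5.9
position: [525.9, 65.6, 115.8]
tcp_rot: [-0.107, 0.994, 0.0, 0.001]
contact_force: [0.6, 0.8, 1.7]
opening: 0.0
grasp_force: 0.8
clock: 6.28
position: [525.5, 65.5, 111.3]
tcp_rot: [-0.107, 0.994, -0.0, 0.0]
contact_force: [2.6, 0.2, 1.2]
opening: -0.1
grasp_force: 1.0
6.28 pos [525.5  65.5 111.3] open -0.1 F [2.6 0.2 1.2] q6 -0.23
1 tool shift [ 0.7  1.5 -0. ]
2 tool shift [  0.7 -83.5   0. ]
3 tool shift [   0.8 -168.5    0. ]
yaw err 0.0 z axis [ 6.e-04 -1.e-04 -1.e+00] tip z above 109: -8.7
```

```bash
python3 -m inch '[[0,0,2,0,0,0,255],[0,0,1.5,0,0,0,255],[0,0,0,0,0,0,255]]'
python3 -m inch '[[0,0,1,0,0,0,255],[0,0,0,0,0,0,255]]'
python3 -m inch '[[0,0,1,0,0,0,255],[0,0,0,0,0,0,255]]'
```

```text
clock: 6.65
position: [525.0, 65.4, 107.6]
tcp_rot: [-0.107, 0.994, -0.0, -0.0]
contact_force: [1.0, 0.4, 2.2]
opening: -0.2
grasp_force: 0.9
clock: 6.9
position: [524.9, 65.4, 106.6]
tcp_rot: [-0.107, 0.994, -0.0, -0.0]
contact_force: [1.3, -0.1, 1.3]
opening: -0.2
grasp_force: 0.8
clock: 7.15
position: [524.9, 65.4, 106.0]
tcp_rot: [-0.107, 0.994, -0.0, -0.0]
contact_force: [-0.3, 0.9, 4.5]
opening: -0.2
grasp_force: 2.6
```

```bash
python3 -m inch '[[0,0,0.6,0,0,0,255],[0,0,0,0,0,0,255]]'
python3 -m inch '[[0,0,0.5,0,0,0,255],[0,0,0,0,0,0,255]]'
```

```text
clock: 7.4
position: [524.9, 65.4, 105.9]
tcp_rot: [-0.107, 0.994, -0.0, -0.0]
contact_force: [-1.9, -0.0, 10.5]
opening: -0.2
grasp_force: 4.9
clock: 7.65
position: [525.0, 65.4, 105.9]
tcp_rot: [-0.107, 0.994, -0.0, 0.0]
contact_force: [-2.5, 0.3, 13.5]
opening: -0.1
grasp_force: 6.8
```

Tappet 1 is bottomed: tip at z 94.9 with a rigid stop. On to tappet 3.

```bash
python3 -m inch '[[0,0,-25,0,0,0,255],[0,0,-25,0,0,0,255],[0,-56,0,0,0,0,255],[0,-56,0,0,0,0,255],[0,-56,0,0,0,0,255]]'
python3 -m inch '[[0,0,0,0,0,0,255],[0,0,0,0,0,0,255]]' ; python3 where.py
```

```text
clock: 8.28
position: [560.2, -99.8, 154.2]
tcp_rot: [-0.107, 0.994, 0.0, -0.001]
contact_force: [1.7, 0.1, 0.3]
opening: 0.1
grasp_force: 0.0
clock: 8.52
position: [559.7, -98.2, 153.9]
tcp_rot: [-0.107, 0.994, 0.001, -0.001]
contact_force: [-0.1, -1.0, -0.3]
opening: -0.5
grasp_force: 0.0
8.53 pos [559.7 -98.2 153.9] open -0.5 F [-0.1 -1.  -0.3] q6 -0.52
1 tool shift [ -0.5 168.6   0.3]
2 tool shift [-0.6 83.6  0.1]
3 tool shift [-0.6 -1.4 -0. ]
yaw err -0.0 z axis [-0.0024  0.0012 -1.    ] tip z above 109: 33.9
```

```bash
python3 -m inch '[[-0.5,-1,28,0,0,0,255],[0,0,3,0,0,0,255],[0,0,3,0,0,0,255],[0,0,3,0,0,0,255],[0,0,3,0,0,0,255]]'
python3 -m inch '[[0,0,2,0,0,0,255],[0,0,2,0,0,0,255],[0,0,2,0,0,0,255],[0,0,0,0,0,0,255]]'
python3 -m inch '[[0,0,1,0,0,0,255],[0,0,0,0,0,0,255]]'
```

```text
clock: 9.15
position: [561.9, -99.0, 115.3]
tcp_rot: [-0.107, 0.994, 0.0, 0.001]
contact_force: [-0.4, 1.7, 2.1]
opening: -0.1
grasp_force: 1.5
clock: 9.65
position: [561.6, -99.9, 108.5]
tcp_rot: [-0.107, 0.994, -0.0, -0.0]
contact_force: [1.0, 0.6, 0.6]
opening: 0.0
grasp_force: 0.5
clock: 9.9
position: [561.6, -99.9, 107.6]
tcp_rot: [-0.107, 0.994, -0.0, -0.0]
contact_force: [0.9, -0.3, 0.6]
opening: -0.1
grasp_force: 0.6
```

```bash
python3 -m inch '[[0,0,1,0,0,0,255],[0,0,0,0,0,0,255]]'
python3 -m inch '[[0,0,1,0,0,0,255],[0,0,0,0,0,0,255]]'
python3 -m inch '[[0,0,1,0,0,0,255],[0,0,0,0,0,0,255]]'
```

```text
clock: 10.15
position: [561.6, -99.9, 106.7]
tcp_rot: [-0.107, 0.994, -0.0, 0.0]
contact_force: [0.9, -0.8, 1.7]
opening: -0.4
grasp_force: 0.7
clock: 10.4
position: [561.6, -99.8, 106.0]
tcp_rot: [-0.107, 0.994, -0.0, 0.0]
contact_force: [-0.4, -1.2, 4.6]
opening: -0.1
grasp_force: 2.4
clock: 10.65
position: [561.7, -99.8, 105.9]
tcp_rot: [-0.107, 0.994, -0.001, 0.0]
contact_force: [-3.2, -0.3, 12.0]
opening: -0.1
grasp_force: 5.9
```

Tappet 3 is bottomed at the same height. Now the middle one.

```bash
python3 -m inch '[[0,0,-25,0,0,0,255],[0,0,-25,0,0,0,255],[0,42,0,0,0,0,255],[0,42,0,0,0,0,255],[0,0,0,0,0,0,255]]'
python3 -m inch '[[0,0,0,0,0,0,255]]' ; python3 where.py
```

```text
clock: 11.28
position: [542.1, -14.9, 154.1]
tcp_rot: [-0.109, 0.994, 0.001, -0.001]
contact_force: [-0.0, -0.0, 0.3]
opening: -0.4
grasp_force: 0.0
clock: 11.4
position: [543.6, -17.5, 154.4]
tcp_rot: [-0.107, 0.994, -0.0, -0.0]
contact_force: [0.5, -0.2, 0.4]
opening: -0.1
grasp_force: 0.0
11.4 pos [543.6 -17.5 154.4] open -0.1 F [ 0.5 -0.2  0.4] q6 -0.38
1 tool shift [ 0.8 86.4 -0. ]
2 tool shift [0.9 1.4 0. ]
3 tool shift [  0.9 -83.6   0. ]
yaw err 0.001 z axis [-4.e-04 -3.e-04 -1.e+00] tip z above 109: 34.4
```

```bash
python3 -m inch '[[0.5,1,28,0,0,0,255],[0,0,3,0,0,0,255],[0,0,3,0,0,0,255],[0,0,3,0,0,0,255],[0,0,3,0,0,0,255]]'
python3 -m inch '[[0,0,2,0,0,0,255],[0,0,2,0,0,0,255],[0,0,2,0,0,0,255],[0,0,0,0,0,0,255]]'
python3 -m inch '[[0,0,1,0,0,0,255],[0,0,1,0,0,0,255],[0,0,0,0,0,0,255]]'
python3 -m inch '[[0,0,1,0,0,0,255],[0,0,0,0,0,0,255]]'
```

```text
clock: 12.02
position: [543.6, -17.2, 115.4]
tcp_rot: [-0.107, 0.994, -0.001, 0.001]
contact_force: [-1.0, -1.3, 2.9]
opening: 0.2
grasp_force: 1.5
clock: 12.52
position: [543.2, -16.4, 108.6]
tcp_rot: [-0.107, 0.994, 0.0, 0.0]
contact_force: [0.1, 0.1, 1.2]
opening: -0.3
grasp_force: 0.8
clock: 12.9
position: [543.0, -16.4, 106.6]
tcp_rot: [-0.107, 0.994, 0.0, 0.0]
contact_force: [1.1, 0.2, 1.8]
opening: 0.6
grasp_force: 0.8
clock: 13.15
position: [543.0, -16.4, 106.0]
tcp_rot: [-0.107, 0.994, 0.0, 0.0]
contact_force: [0.3, 0.1, 4.4]
opening: 0.0
grasp_force: 2.6
```

Once more for certainty, then up and aside (towards the robot) to look.

```bash
python3 -m inch '[[0,0,1,0,0,0,255],[0,0,0,0,0,0,255]]'
python3 -m inch '[[0,0,-25,0,0,0,255],[0,0,-55,0,0,0,255],[0,0,-55,0,0,0,255],[30,50,0,0,0,0,255],[30,50,0,0,0,0,255]]'
python3 -m inch '[[30,50,0,0,0,0,255],[30,50,0,0,0,0,255],[30,50,0,0,0,0,255],[0,0,0,0,0,0,255],[0,0,0,0,0,0,255]]'
python3 - <<'E'
from h import *
out=[]
for n,(x0,y0,w,h) in(("scene",(235,130,155,135)),("top",(262,150,130,135))):
    c=r.camera(n); out.append(cv2.resize(c["color"][y0:y0+h,x0:x0+w,::-1],None,fx=2.7,fy=2.7,interpolation=cv2.INTER_CUBIC))
    for m in("tappet1_top","tappet2_top","tappet3_top"):
        for d in r.mark_of(c,m)[:1]: print(n,m,np.round(d["at"]),round(d["confidence"],2))
cv2.imwrite("pics/end.png",cv2.convertScaleAbs(np.hstack(out),alpha=1.4,beta=10))
E
```

```text
clock: 13.4
position: [543.1, -16.4, 105.9]
tcp_rot: [-0.107, 0.994, 0.0, 0.0]
contact_force: [-2.6, 0.6, 12.4]
opening: -0.2
grasp_force: 6.3
clock: 14.02
position: [462.0, 69.1, 239.8]
tcp_rot: [-0.106, 0.994, 0.0, -0.0]
contact_force: [-0.0, 1.1, 0.2]
opening: -0.0
grasp_force: 0.0
clock: 14.65
position: [343.2, 195.8, 239.5]
tcp_rot: [-0.107, 0.994, -0.0, -0.0]
contact_force: [0.1, 0.3, -0.1]
opening: -0.0
grasp_force: 0.0
scene tappet1_top [524.  65.  99.] 0.44
scene tappet2_top [578. -11.   2.] 0.58
scene tappet3_top [558. -96.  94.] 0.6
top tappet1_top [521.  69.  93.] 0.62
top tappet2_top [543. -19.  98.] 0.54
top tappet3_top [587. -54.  88.] 0.71
```

View pics/end.png

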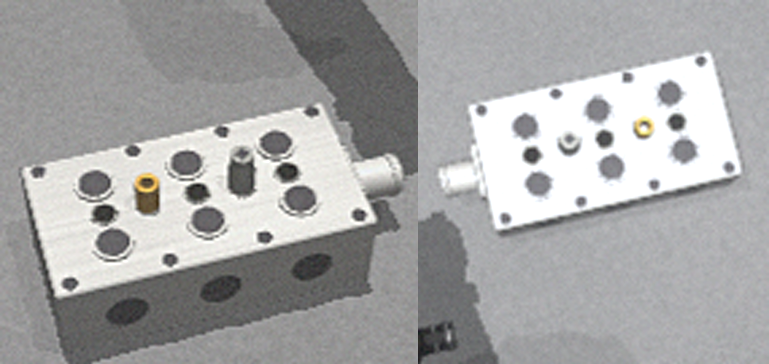

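All three tappets (95,185 / 186,164 / 275,144 in the scene half) now sit level with the settled row. The socket and bush still stand where they were, and the arm is clear.

```bash
python3 -c "
from station import r
print(r.close_job())"
```

```text
the job is handed in; nothing more can be done
None
```

I pressed tappets 1, 3 and 2 to the bottom of their bores in that order, with no more than about 14 N read at the wrist; the socket and bush still stand in place, the arm finished clear of everything, and the job is handed in at about 15 s.

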